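# Change over packs on the rotary test stand

### The arm

A 6-joint arm with a two-finger parallel gripper is mounted at the origin on a cart in front of the work surface, level with it; the furniture and walls round the work are solid. World frame = base frame: x ahead of the robot, y to its left, z up, the work surface at z = 0. Lengths are in m, angles in rad, forces in N, time in s.
With the tool pointing down it reaches from about 0.35 to 0.975 m from the base axis. Payload 4.9 kg.
Tool frame: the origin (TCP) lies on the centre line of the jaws, within the pads' length; the fingertips stand manip.tip_reach ahead of it and the grasp point (between the pads) is the TCP (manip.tip_reach is the distance from the TCP to the fingertips, in m); z points along the fingers, y is the line along which they close (so a half turn about z gives the same grasp; the last joint's range is limited). The gripper opens to 85 mm and grips with 20 to 120 N. Pads are 22 mm wide; open, the fingers measure 114 mm over their backs; the gripper's body (76 mm by 85 mm) begins 54 mm behind the grasp point. The pads swing forward as they close: fully open they stand 13 mm farther back than shut.
Start: joints at [1.075, 0.053, 1.613, -0, 1.476, -0.119], TCP at [0.23, 0.581, 0.25] pointing down, gripper open.
Joint ranges: [-3.01, 3.01], [-1.01, 2.22], [0.06, 2.58], [-1.02, 4.17], [0.09, 2.62], [-3.14, 3.14]. Speed limits (rad/s): [2.57, 2.57, 3.14, 3.14, 3.14, 3.14].

### API

Orientations are given as a unit quaternion [w, x, y, z].
In Python, from plant import manip gives the robot as it stands. The module is installed in compiled form; this text tells all that it offers.
- The arm moves only by the tool move_arm, never from a script. Its argument "rows" is a list of rows, each a list of 7 numbers: the shift along the tool's x, y, z in cm, then the turn, a rotation vector about the tool's x, y, z in degrees, then the opening, from -1 (shut) to 1 (fully open). In form: [[tx, ty, tz, ax, ay, az, jaw], ...]. A call has 1 to 20 rows; each row shifts and turns the commanded pose from where the row before left it, along the tool's axes as they then stand; what a row does not reach is not made up. A row lasts 1/12 s, in which the tool goes at most 41.7 mm and 7.16 degrees, less where a joint would pass 70% of its speed; a pose out of reach is approached as far as the arm can. A call is refused whole if a number of a shift passes 4.17 or a number of a turn 7.16, either way. A call with a gripper value outside its range is refused whole. The fingers move at their own pace and stop on an object; the grip force is fixed at half the most. Time passes only in rows, so rows that do not move let the fingers close. It gives the time, the measured TCP pose, the force, the opening and the grip force at its end, in the units of the state.
- manip.state(): the state, without advancing time (a new reading comes with each control period).
- manip.grab_frame(name): name is "scene" or "top" or "wrist"; returns a dict with "img" (420x560x3 uint8, blue, green, red), "mtx" (3x3 intrinsics, pixels), "R" (3x3) and "t" (3): a world point X has camera coordinates R X + t. Camera axes: x right, y down, z forward; pixel columns grow to the right and rows downward; lengths in m; the calibration is good to about 2 mm. A picture is of the moment at which its call begins. There is no depth.
- manip.job_done(): hands the job in; it is judged then, once.
The state is a dict: "time": time; "joint_pos": joint angles; "joint_vel": joint speeds; "joint_efforts": joint torques, N m; "tool_pos": TCP position; "tool_rot": TCP orientation; "contact_force": force on the tool from outside, world axes, zero at the start; "ft_torque": the same for the moment, N m; "gripper_width": opening from 0.0 (shut) to 1.0 (fully open); "grasp_force": force on a finger pad.
Only numpy, scipy, OpenCV 4.12 (cv2) and the standard library are available. Lean on these libraries where they do the work, as an engineer would, in place of code of your own. Each camera call takes 0.05 s, during which the arm holds its last target. There are 200 camera calls.

### The job

The tall battery pack on the two-place rotary test stand has been tested and the flat one is next. Turn the dial, which has two hand posts to push, until the index line beside the tall pack meets the pointer on the base, so that the flat pack is centred under the raised probe head; squeeze the tall pack's two side catches together, lift it out of its cradle and set it down gently, upright, in the empty bay of the two-bay tray. Leave the dial lined up, the flat pack clipped in its cradle, and the other things where they stand.

Things in the scene. Friction and masses are not known exactly. Their poses are not given: they have to be found in the camera images.
- test_stand: Fixed grey round base, 304 mm across. Origin on the bench under the dial's axis, z up. Pointer at its rim on -x (robot's side). On +x an aluminium column (x 160 to 230 mm, 120 mm wide, 262 mm high) carries the raised probe head, reaching forward over the dial to x = 57 mm, 96 mm wide, lowest point 154 mm above the bench: nothing can be lifted out beneath it.
- pointer (a point): Tip of the small steel pointer at the dial's rim, on the robot's side of the base, 144 mm from the dial's axis and 43 mm above the bench.
- probe_centre (a point): Middle of the probe tips, 85 mm from the dial's axis diametrically across from the pointer (stand's +x), 154 mm above the bench. The flat pack must end centred below it.
- dial: Aluminium dial, 280 mm across, turns freely both ways without stop, stays where left (2-3 N at a post moves it). Origin on the axis, 34 mm above the bench; plate top at 10 mm. Two equal grey cradles 85 mm out on its +x and -x: 74 x 108 mm, floor at 16 mm, rails up to 34 mm (18 mm above a pack's underside); a dark radial index line outside each. Hand posts on its +y and -y.
- post_1 (a point): Point on the axis of one upright hand post (dial's +y, 115 mm from the dial's axis), a black sleeve 17 mm across (solid core 15 mm); the point is 79 mm above the bench, the post's top 104 mm, the dial's top 44 mm.
- post_2 (a point): The same point on the other hand post, on the dial's -y side.
- tall_pack: Tested charcoal pack, 52 (x) x 96 (y) x 74 mm high, about 0.45 kg, in either cradle, long side across the dial's radius. Origin: centre of underside. Grey catches mid of both long sides (+x, -x): pads 40 mm long, 22-48 mm up, 66 mm across, 55 mm squeezed home (3 to 8 N each); hooks below them hold it under the cradle's lips till both are squeezed. Carry it by the squeezed pads.
- flat_pack: The next battery pack, same plan and catches but only 52 mm high, 0.3 kg, clipped in the other cradle; stays clipped there. Origin at the centre of its underside, z up.
- tray: Fixed grey tray, 232 (x) x 126 (y) mm, rim and middle rib 14 mm high, floor 4 mm thick; origin at the centre of its underside. Bay centres at x = -57 mm (empty, nearer the robot) and +57 mm (holds the earlier pack), each 110 x 118 mm inside; a pack fits with its long side along the tray's y. Stands left or right of the stand, the organiser on the other side.
- earlier_pack: A tall pack tested earlier, same size as the tall pack, standing in the tray's far bay, its long side along the tray's y. Origin under its centre. Stays.
- organiser: Blue compartment box, 136 x 196 x 37 mm, origin under its centre; fixed bystander on the other side of the stand from the tray.
- tape_black: Roll of black tape, 62 mm across, 19 mm high, lying flat at front right; bystander, origin under its centre.
- solder_reel: Reel of solder wire, 76 mm across, 53 mm high, at front left; bystander, origin under its centre.
- mug: White mug, 78 x 110 x 97 mm, behind right of the stand; bystander, origin under its centre.
- flux_pot: Round pot, 56 mm across, 25 mm high, behind left of the stand; bystander, origin under its centre.

How it is judged:
By the outcome, as a careful person would: the job done as asked, in the order asked, and still so for the second after the job is handed in, with the robot touching nothing.
It also fails if it takes over 64 s, if anything falls off the work surface, if the arm or the gripper's body presses on something with over 40 N, if the wrist force passes 120 N, or if a joint passes its speed limit or range.

## Working session

There is one attempt and no reset: what is moved stays moved. The work goes in short steps, Python scripts to look and compute and a tool call to move; the robot and the scene stay as the last step left them, time stands still between calls to the robot, and variables do not carry over. Pictures are saved under pics/ and viewed, at most 10 in all, crops included, and the job is handed in when it is done.

Besides the shell and the picture viewer there is one more tool, called after "Call:" as name([rows], argument=value, ...), one row to a line, values as JSON. move_arm: Moves the arm, as the interface text tells. Its arguments: {"type":"object","properties":{"rows":{"type":"array","items":{"type":"array","items":{"type":"number"}}}},"required":["rows"]}

```bash
mkdir -p pics; python3 - <<'E'
from plant import manip
import cv2,pickle
s=manip.state();print(s, manip.tip_reach)
for n in("scene","top"):
    f=manip.grab_frame(n);cv2.imwrite(f"pics/{n}0.png",f["img"]);pickle.dump(f,open(f"{n}0.pkl","wb"));print(n,f["mtx"],f["R"],f["t"])
E
```

```text
{'time': 0.0, 'joint_pos': array([ 1.07498444e+00,  5.33781481e-02,  1.61427956e+00, -2.16177506e-05,
        1.47603674e+00, -1.18984435e-01]), 'joint_vel': array([ 0.00038501,  0.0003328 ,  0.00050137,  0.00031999, -0.00299915,
       -0.00109326]), 'joint_efforts': array([ 3.37196516e-04, -3.93702078e+01, -3.70169020e+01, -1.85159447e-04,
        7.23552250e-03,  2.66456126e-06]), 'tool_pos': array([0.22969672, 0.58062854, 0.24905843]), 'tool_rot': array([-3.07725241e-04,  1.87299809e-01,  9.82302233e-01, -1.00489077e-03]), 'contact_force': array([ 0.03517222, -0.45145109, -0.59343158]), 'ft_torque': array([-0.0160108 ,  0.05708696,  0.0248803 ]), 'grasp_force': 0.0, 'gripper_width': 1.0022452818634058} 0.019
scene [[415.8156746    0.         285.09501108]
 [  0.         415.8156746  208.47963078]
 [  0.           0.           1.        ]] [[ 0.63593409 -0.77150443  0.01920262]
 [-0.43000231 -0.37488385 -0.82131609]
 [ 0.64084775  0.51404573 -0.57015011]] [-0.32580435  0.34312955  0.91097089]
top [[509.80925586   0.         282.79356906]
 [  0.         509.80925586 211.4720319 ]
 [  0.           0.           1.        ]] [[-0.12142915 -0.99259822 -0.00193042]
 [-0.9720418   0.1193077  -0.20223851]
 [ 0.2009719  -0.0226812  -0.9793344 ]] [0.05302613 0.5398734  1.27155367]
```

View pics/top0.png

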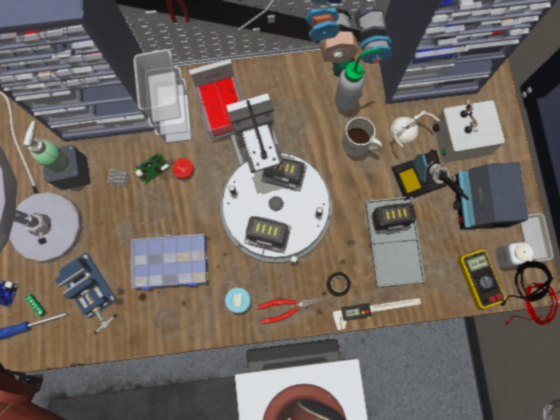

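View pics/scene0.png

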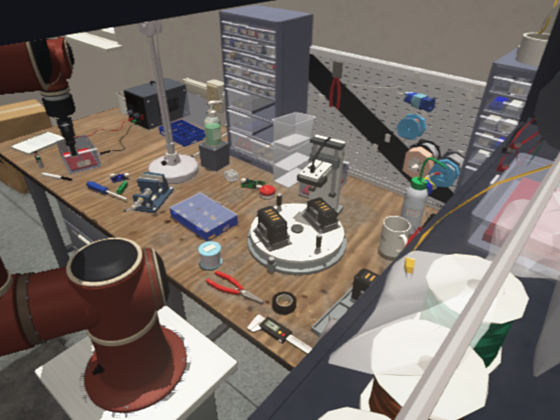

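The top view shows the dial at about (276,204), posts near (233,188) and (319,212), the pointer near (294,260), packs at (268,233) and (285,175), and the tray on the right at about (397,243) with its near bay empty. I'll enlarge the stand and tray.

```bash
python3 - <<'E'
import cv2
i=cv2.imread("pics/top0.png")
cv2.imwrite("pics/c1.png",cv2.resize(i[130:280,210:340],None,fx=4,fy=4,interpolation=cv2.INTER_CUBIC))
i2=cv2.imread("pics/scene0.png")
a=cv2.resize(i[185:300,350:440],None,fx=4,fy=4,interpolation=cv2.INTER_CUBIC)
b=cv2.resize(i2[165:280,240:350],None,fx=4,fy=4,interpolation=cv2.INTER_CUBIC)
cv2.imwrite("pics/c2.png",cv2.hconcat([a,b]))
E
```

```text
(no output)
```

View pics/c1.png

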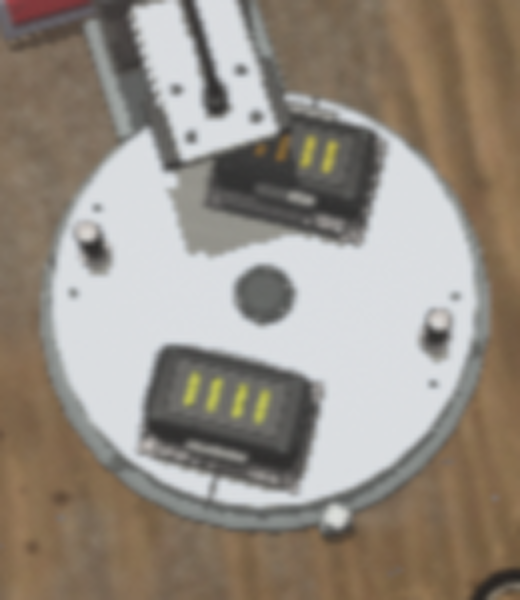

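View pics/c2.png

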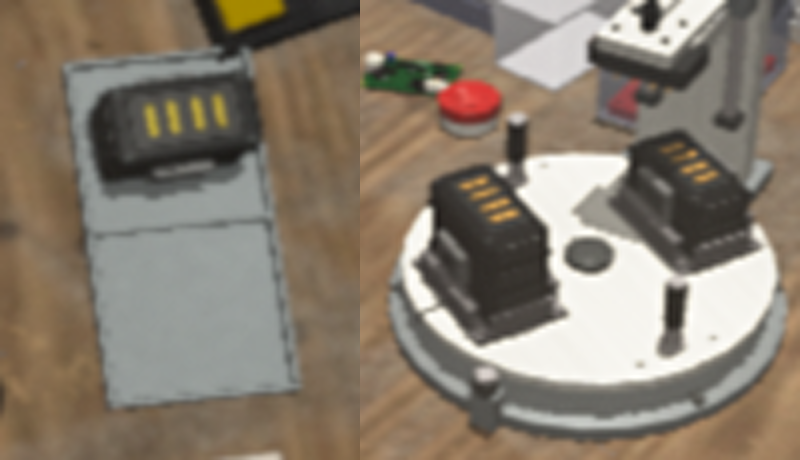

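The crops show the tall pack's index line at top-image pixel (263,252), the pointer at (294,260), and post tops at (232.5,188) and (319.5,210). The tray corners are near (366,201), (412,197), (424,282) and (377,287). Next I'll project these to world positions.

```bash
cat > h.py <<'E'
import numpy as np,cv2,pickle
def ray(f,u,v):
    d=f["R"].T@np.linalg.solve(f["mtx"],[u,v,1.]); return -f["R"].T@f["t"],d
def onz(f,u,v,z):
    o,d=ray(f,u,v); return (o+d*(z-o[2])/d[2])[:2]
def proj(f,X):
    p=f["mtx"]@(f["R"]@np.asarray(X,float)+f["t"]); return p[:2]/p[2]
def tri(f1,p1,f2,p2):
    o1,d1=ray(f1,*p1);o2,d2=ray(f2,*p2)
    s=np.linalg.lstsq(np.c_[d1,-d2],o2-o1,rcond=None)[0]
    a,b=o1+s[0]*d1,o2+s[1]*d2; return (a+b)/2,np.linalg.norm(a-b)
E
python3 - <<'E'
from h import *
from scipy.optimize import least_squares
np.set_printoptions(precision=4,suppress=True)
T=pickle.load(open("top0.pkl","rb"));S=pickle.load(open("scene0.pkl","rb"))
c1=lambda x,y:(210+(x+.5)/4-.5,130+(y+.5)/4-.5)
ca=lambda x,y:(350+(x+.5)/4-.5,185+(y+.5)/4-.5)
cb=lambda x,y:(240+(x-360+.5)/4-.5,165+(y+.5)/4-.5)
pa,pb=onz(T,*c1(90,232),.104),onz(T,*c1(438,320),.104)
print("posts",pa,pb,np.linalg.norm(pa-pb),"mid",(pa+pb)/2)
print("tri posts",tri(T,c1(90,232),S,cb(517,117)),tri(T,c1(438,320),S,cb(677,284)))
g=cv2.cvtColor(T["img"],cv2.COLOR_BGR2HSV)
m=((g[...,2]>190)&(g[...,1]<40)).astype(np.uint8)
n,l,st,ce=cv2.connectedComponentsWithStats(m)
k=l[218,276] or l[195,260];print(st[k])
cs=max(cv2.findContours((l==k).astype(np.uint8),0,cv2.CHAIN_APPROX_NONE)[0],key=len)
P=np.array([onz(T,*p[0],.044) for p in cs])
r=least_squares(lambda q:np.hypot(*(P-q[:2]).T)-q[2],[*(pa+pb)/2,.14],loss="soft_l1",f_scale=.001)
print("dial",r.x)
C=r.x[:2]
print("hub",onz(T,*c1(264,294),.046))
ix=onz(T,*c1(212,487),.044);print("index",ix,np.linalg.norm(ix-C))
po,e=tri(T,c1(337,515),S,cb(487,372));print("pointer tri",po,e,np.linalg.norm(po[:2]-C));
pz=onz(T,*c1(335,508),.05);print(pz,np.linalg.norm(pz-C))
an=lambda v:np.degrees(np.arctan2(v[1],v[0]))
print("angles index",an(ix-C),"pointer",an(po[:2]-C),an(pz-C),"posts",an(pa-pb),an(pa-C),an(pb-C))
K=np.array([onz(T,*ca(*p),.014) for p in [(63,63),(250,48),(298,388),(110,408)]]);print("tray",K,[np.linalg.norm(K[i]-K[i-1]) for i in range(4)],K.mean(0),an(K[0]-K[3]),an(K[1]-K[2]))
for n_,z,pts in (("tall",.124,[(160,350),(308,372),(300,440),(150,420)]),):
    Q=np.array([onz(T,*c1(*p),z) for p in pts]);print(n_,Q,Q.mean(0))
E
```

```text
posts [0.6091 0.1078] [ 0.5259 -0.1029] 0.2265117180593148 mid [0.5675 0.0025]
tri posts (array([0.6089, 0.1076, 0.1053]), np.float64(0.00041616201289421063)) (array([ 0.5276, -0.104 ,  0.0983]), np.float64(0.0015486155010962983))
[ 223  163  106   93 4863]
dial [ 0.5619 -0.0026  0.1283]
hub [0.5688 0.0027]
index [0.4465 0.0512] 0.12730323735765245
pointer tri [ 0.4187 -0.0268  0.0469] 0.0008001815072448008 0.1452216231030367
[ 0.4227 -0.0257] 0.1411074577993897
angles index 154.9914710122408 pointer -170.40300057089107 -170.5684488106214 posts 68.46136005604092 66.85678832070612 -109.72870048634799
tray [[ 0.554  -0.2387]
 [ 0.5489 -0.3655]
 [ 0.3203 -0.3573]
 [ 0.3224 -0.2336]] [np.float64(0.23159842585569132), np.float64(0.12694161780194588), np.float64(0.22870478407040665), np.float64(0.1237602010081084)] [ 0.4364 -0.2988] -1.2628115630615633 -2.0549351959332602
tall [[ 0.524   0.0713]
 [ 0.4993 -0.0174]
 [ 0.4581 -0.0074]
 [ 0.4815  0.082 ]] [0.4907 0.0321]
```

Call:
move_arm([
  [0,0,0,0,0,6.93,0],
  [0,0,0,0,0,6.93,0],
  [0,0,0,0,0,6.93,0],
  [0,0,0,0,0,6.93,0],
  [0,0,0,0,0,6.93,0],
  [0,0,0,0,0,6.93,0],
  [0,0,0,0,0,6.93,0],
  [0,0,0,0,0,6.93,0],
  [0,0,0,0,0,6.93,0],
  [0,0,0,0,0,6.93,0],
  [0,0,0,0,0,6.93,0],
  [0,0,0,0,0,6.93,0],
  [0,0,0,0,0,6.93,0],
])

```text
time: 1.18
tool_pos: [0.2298, 0.5808, 0.2496]
tool_rot: [0.0, 0.829, 0.559, -0.001]
contact_force: [0.2, -0.3, -0.0]
gripper_width: 0.499
grasp_force: 0.0
```

Call:
move_arm([
  [-1.0,1.0,0,0,0,0,0],
  [-2.0,2.0,0,0,0,0,0],
  [-2.7,2.7,0,0,0,0,0],
  [-2.9,2.9,0,0,0,0,0],
  [-2.9,2.9,0,0,0,0,0],
  [-2.9,2.9,0,0,0,0,0],
  [-2.9,2.9,0,0,0,0,0],
  [-2.9,2.9,0,0,0,0,0],
  [-2.9,2.9,0,0,0,0,0],
  [-2.9,2.9,0,0,0,0,0],
  [-2.9,2.9,0,0,0,0,0],
  [-2.9,2.9,0,0,0,0,0],
  [-2.9,2.9,0,0,0,0,0],
  [-2.9,2.9,0,0,0,0,0],
  [-2.9,2.9,0,0,0,0,0],
  [-2.9,2.9,0,0,0,0,0],
  [-2.9,2.9,0,0,0,0,0],
  [-2.9,2.9,0,0,0,0,0],
  [-2.9,2.9,0,0,0,0,0],
  [-0.4,0.7,0,0,0,0,0],
])

```text
time: 2.85
tool_pos: [0.527, -0.1072, 0.2498]
tool_rot: [0.001, 0.828, 0.56, -0.001]
contact_force: [-0.3, -0.4, 0.6]
gripper_width: 0.5
grasp_force: 0.0
```

```bash
python3 - <<'E'
from h import *
from plant import manip
from scipy.spatial.transform import Rotation as Ro
s=manip.state();w=s["tool_rot"];M=Ro.from_quat(np.r_[w[1:],w[0]]).as_matrix();np.set_printoptions(precision=4,suppress=True)
print(s["time"],s["tool_pos"],M,s["gripper_width"])
f=manip.grab_frame("wrist");pickle.dump(f,open("w1.pkl","wb"));cv2.imwrite("pics/w1.png",f["img"])
print(proj(f,[.5265,-.1035,.104]),proj(f,[.4465,.0512,.044]),proj(f,[.4187,-.0268,.045]))
T=pickle.load(open("top0.pkl","rb"));print("mug",onz(T,360,130,.097))
E
```

```text
2.85 [ 0.527  -0.1072  0.2498] [[ 0.3719  0.9283 -0.0005]
 [ 0.9283 -0.3719 -0.0021]
 [-0.0022  0.0003 -1.    ]] 0.5003587454488034
[274.9049 204.4935] [145.6122  81.0847] [158.3016 162.952 ]
mug [ 0.7243 -0.2379]
```

View pics/w1.png

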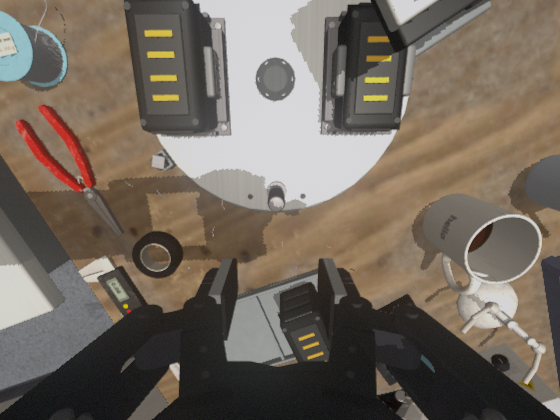

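The wrist view shows the post top at (277,203), the hub at (275,79) and the pointer at (162,160), all close to my predictions. The empty tray bay, seen between the fingers, is clear. I'll refine the positions with these pixels.

```bash
python3 - <<'E'
from h import *
np.set_printoptions(precision=4,suppress=True)
f=pickle.load(open("w1.pkl","rb"));T=pickle.load(open("top0.pkl","rb"))
an=lambda v:np.degrees(np.arctan2(v[1],v[0]))%360
H=tri(f,(275,79),T,(275.6,203.1));print("hub",H)
C=H[0][:2]
for p in [(277,203),(277.5,201)]: q=onz(f,*p,.104);print("post",q,np.linalg.norm(q-C),an(q-C))
for p in [(162,160),(171,156)]:
  for z in (.043,.05): q=onz(f,*p,z);print("ptr",z,q,np.linalg.norm(q-C),an(q-C))
cv2.imwrite("pics/w1c.png",cv2.resize(f["img"][120:220,130:300],None,fx=4,fy=4,interpolation=cv2.INTER_CUBIC))
E
```

```text
hub (array([0.5692, 0.0033, 0.0458]), np.float64(0.0011263990997364092))
post [ 0.5289 -0.1029] 0.11354302662436384 249.19871455889893
post [ 0.53   -0.1013] 0.11160815129102043 249.45838168209488
ptr 0.043 [ 0.4232 -0.0254] 0.14876794939487586 191.1121128135767
ptr 0.05 [ 0.426  -0.0256] 0.1460408433563581 191.40230969360485
ptr 0.043 [ 0.4345 -0.0252] 0.13768493646444832 191.9478427961753
ptr 0.05 [ 0.4371 -0.0254] 0.13520402510340873 192.2586087125334
```

View pics/w1c.png

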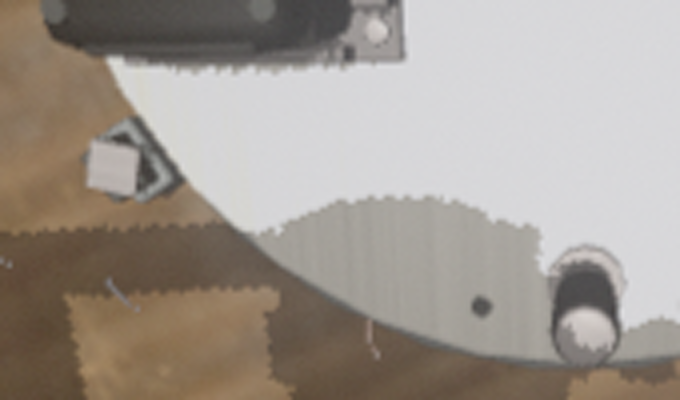

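Call:
move_arm([
  [0.4,0,1.5,0,0,0,0],
  [0,0,2.5,0,0,0,0],
  [0,0,3,0,0,0,0],
  [0,0,3,0,0,0,0],
  [0,0,3,0,0,0,0],
  [0,0,2.5,0,0,0,0],
  [0,0,1.5,0,0,0,0],
  [0,0,0,0,0,0,-0.4],
  [0,0,0,0,0,0,-0.6],
  [0,0,0,0,0,0,-0.7],
  [0,0,0,0,0,0,-0.8],
  [0,0,0,0,0,0,-1],
  [0,0,0,0,0,0,-1],
])

```text
time: 3.98
tool_pos: [0.528, -0.0975, 0.0807]
tool_rot: [-0.0, 0.827, 0.562, 0.0]
contact_force: [-0.9, 3.6, -3.8]
gripper_width: 0.161
grasp_force: 58.6
```

```bash
python3 - <<'E'
from h import *
from plant import manip
np.set_printoptions(precision=4,suppress=True)
s=manip.state();print(s["tool_pos"],s["gripper_width"],s["grasp_force"],s["contact_force"],s["time"])
# arc step 1.9deg in tool frame (tool yaw follows): chord for dial centre from TCP
C=np.array([.5685,.003]);r=np.linalg.norm(s["tool_pos"][:2]-C);print(r,np.degrees(np.arctan2(*(s["tool_pos"][:2]-C)[::-1]))%360)
E
```

```text
[ 0.528  -0.0975  0.0807] 0.16100108452044687 58.644243478775024 [-0.9071  3.5522 -3.8347] 3.9833
0.10834472634802228 248.07228516473384
```

Call:
move_arm([
  [0.01,0.22,0,0,0,-1.15,-1],
  [0.01,0.43,0,0,0,-2.3,-1],
  [0.01,0.43,0,0,0,-2.3,-1],
  [0.01,0.43,0,0,0,-2.3,-1],
  [0.01,0.43,0,0,0,-2.3,-1],
  [0.01,0.43,0,0,0,-2.3,-1],
  [0.01,0.43,0,0,0,-2.3,-1],
  [0.01,0.43,0,0,0,-2.3,-1],
  [0.01,0.43,0,0,0,-2.3,-1],
  [0.01,0.43,0,0,0,-2.3,-1],
  [0.01,0.43,0,0,0,-2.3,-1],
  [0.01,0.43,0,0,0,-2.3,-1],
  [0.01,0.43,0,0,0,-2.3,-1],
  [0.01,0.43,0,0,0,-2.3,-1],
  [0.01,0.22,0,0,0,-1.15,-1],
  [0,0,0,0,0,0,-1],
  [0,0,0,0,0,0,-1],
  [0,0,0,0,0,0,-1],
])

```text
time: 5.48
tool_pos: [0.588, -0.1036, 0.0807]
tool_rot: [0.001, 0.639, 0.769, 0.0]
contact_force: [2.0, 2.9, -4.4]
gripper_width: 0.158
grasp_force: 59.0
```

```bash
python3 - <<'E'
from h import *
from plant import manip
np.set_printoptions(precision=4,suppress=True)
s=manip.state();print(s["tool_pos"],s["tool_rot"],s["gripper_width"],s["contact_force"],s["time"])
T=manip.grab_frame("top");pickle.dump(T,open("top1.pkl","wb"));f=manip.grab_frame("wrist");pickle.dump(f,open("w2.pkl","wb"))
cv2.imwrite("pics/w2.png",cv2.hconcat([cv2.resize(f["img"],None,fx=.7,fy=.7,interpolation=cv2.INTER_AREA),cv2.resize(T["img"][140:280,220:340],None,fx=3,fy=2.1,interpolation=cv2.INTER_CUBIC)]))
print(proj(f,[.426,-.0256,.045]))
E
```

```text
[ 0.588  -0.1036  0.0807] [0.0007 0.6394 0.7688 0.0004] 0.15812088461807317 [ 1.9801  2.8595 -4.4218] 5.4833
[-25.5131  59.3799]
```

View pics/w2.png

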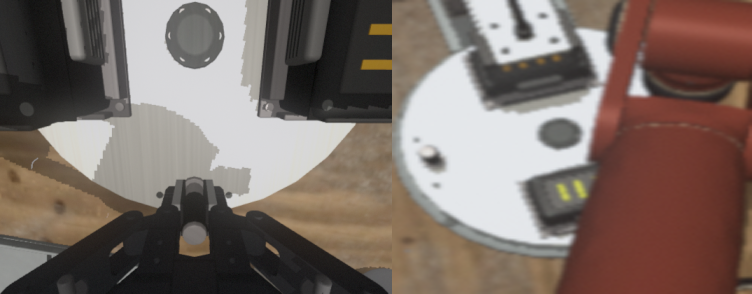

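The wrist and top views show the dial has turned, with the index now near the robot's side, but the arm hides the pointer. I'll release the post, rise, and look at the pointer from the wrist.

Call:
move_arm([
  [0,0,0,0,0,0,-0.5],
  [0,0,0,0,0,0,0],
  [0,0,0,0,0,0,0],
  [0,0,-1,0,0,0,0],
  [0,0,-3,0,0,0,0],
  [0,0,-4,0,0,0,0],
  [0,0,-4,0,0,0,0.3],
  [0,-2,-3,0,0,0,0.7],
  [-0.5,-3,-2,0,0,0,1],
  [-0.8,-4,0,0,0,0,1],
  [-0.8,-4,0,0,0,0,1],
  [-0.3,-1.7,0,0,0,0,1],
  [0,0,0,0,0,0,1],
])

```text
time: 6.67
tool_pos: [0.4449, -0.1551, 0.2517]
tool_rot: [0.001, 0.64, 0.768, -0.0]
contact_force: [-0.6, -0.2, 0.5]
gripper_width: 0.997
grasp_force: 0.0
```

```bash
python3 - <<'E'
from h import *
from plant import manip
np.set_printoptions(precision=4,suppress=True)
s=manip.state();print(s["tool_pos"],s["tool_rot"],s["contact_force"],s["time"])
f=manip.grab_frame("wrist");pickle.dump(f,open("w3.pkl","wb"))
p=proj(f,[.43,-.025,.045]);print(p,proj(f,[.5688,.003,.046]))
u,v=p.astype(int);u=np.clip(u,75,485);v=np.clip(v,75,345)
a=cv2.resize(f["img"][v-75:v+75,u-75:u+75],(600,600),interpolation=cv2.INTER_CUBIC);print(u-75,v-75)
b=cv2.resize(f["img"],None,fx=.35,fy=.35);c=np.zeros((600,196,3),np.uint8);c[:b.shape[0]]=b
cv2.imwrite("pics/w3.png",cv2.hconcat([a,c]))
E
```

```text
[ 0.4449 -0.1551  0.2517] [ 0.0012  0.6405  0.768  -0.0003] [-0.6439 -0.1511  0.4983] 6.6667
[284.7295  66.0856] [425.8826  63.0107]
209 0
```

View pics/w3.png

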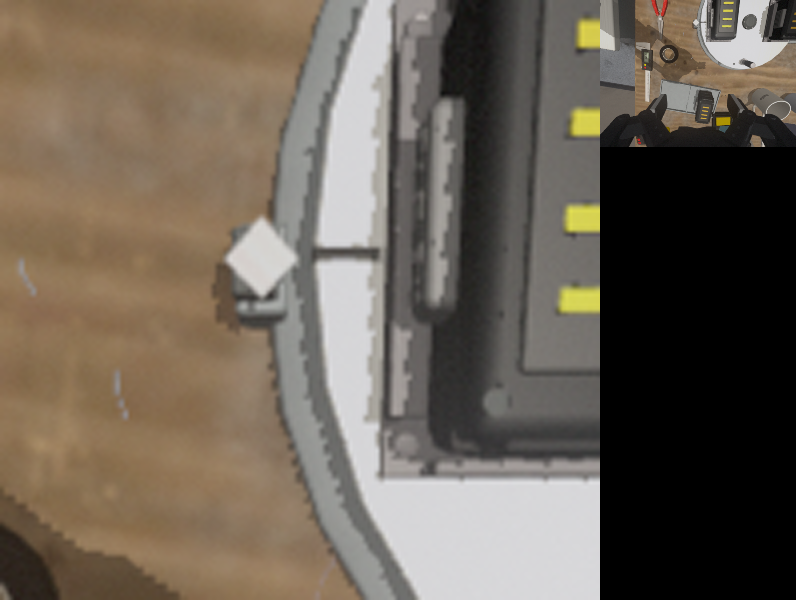

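The pointer's diamond tip is at crop (298,258) and the index line runs from (318,253) to (378,252), so they are about 1.5 px apart. I'll work out the residual angle.

```bash
python3 - <<'E'
from h import *
np.set_printoptions(precision=4,suppress=True)
f=pickle.load(open("w3.pkl","rb"))
c=lambda x,y:(209+(x+.5)/4-.5,(y+.5)/4-.5)
an=lambda v:np.degrees(np.arctan2(v[1],v[0]))%360
# hub by dark blob
g=cv2.cvtColor(f["img"],cv2.COLOR_BGR2GRAY);u,v=426,63;w=g[max(0,v-30):v+30,u-30:u+30];m=(w<130).astype(np.uint8)
n,l,st,ce=cv2.connectedComponentsWithStats(m);print(st,ce)
k=np.argmin([np.hypot(*(q-[30,30])) for q in ce[1:]])+1
hub=onz(f,u-30+ce[k][0],v-30+ce[k][1],.0455);print("hub",hub)
tip=onz(f,*c(298,258),.043);tail=onz(f,*c(224,258),.043);print("tip",tip,tail)
i0,i1=onz(f,*c(318,253),.044),onz(f,*c(378,251.5),.044);print("idx",i0,i1,an(i0-i1))
for C in (hub,np.array([.5685,.003])): print([ (an(p-C),np.linalg.norm(p-C)) for p in (tip,tail,i0,i1)])
# dark line rows
for x in range(289,303): print(x,g[58:68,x])
E
```

```text
[[   0    0   60   60 2217]
 [  10    7   42   44 1383]] [[28.696  29.8137]
 [30.7889 28.9971]]
hub [0.5696 0.0042]
tip [ 0.4281 -0.0232] [ 0.4096 -0.0266]
idx [ 0.4328 -0.0213] [ 0.4476 -0.0183] 191.63375144617783
[(np.float64(190.94345588799032), np.float64(0.14416618833847888)), (np.float64(190.8742836804862), np.float64(0.16289495454969932)), (np.float64(190.5649347837322), np.float64(0.13914409638609201)), (np.float64(190.43462326076573), np.float64(0.12402490578654378))]
[(np.float64(190.56869521543655), np.float64(0.14286530802724468)), (np.float64(190.54240199336272), np.float64(0.16159485822442662)), (np.float64(190.17296600793293), np.float64(0.13784958758112054)), (np.float64(189.99299929194297), np.float64(0.1227329651703205))]
289 [213 213 206 168  84  85 119 182 213 213]
290 [213 213 213 194  87  86 117 180 214 213]
291 [214 213 213 193  86  86 122 186 213 214]
292 [213 213 213 192  84  87 138 197 214 213]
293 [213 214 213 191  86  86 140 197 213 214]
294 [213 213 213 193  85  84 139 198 214 213]
295 [213 213 213 193  85  87 141 198 213 213]
296 [213 213 212 185  86  86 140 198 213 213]
297 [213 213 203 159  84  87 135 194 213 213]
298 [213 213 204 159  86  85 119 183 214 213]
299 [213 212 207 170  85  87 119 184 213 213]
300 [211 206 205 185  85  84 118 182 214 214]
301 [197 174 173 156  86  81 110 173 206 205]
302 [171 170 170 152  78  73  78 135 170 170]
```

Call:
move_arm([
  [1.5,0.7,0,0,0,0,1],
  [3,1.5,0,0,0,0,1],
  [3.4,1.7,0,0,0,0,1],
  [3.4,1.7,0,0,0,0,1],
  [2.05,0.97,0,0,0,0,1],
  [0,0,1.5,0,0,0,1],
  [0,0,3,0,0,0,1],
  [0,0,2.5,0,0,0,1],
  [0,0,1,0,0,0,1],
  [0,0,0,0,0,0,1],
])

```text
time: 7.55
tool_pos: [0.4861, -0.0099, 0.1674]
tool_rot: [-0.003, 0.639, 0.769, -0.001]
contact_force: [-1.0, -0.0, 0.1]
gripper_width: 0.997
grasp_force: 0.0
```

```bash
python3 - <<'E'
from h import *
from plant import manip
np.set_printoptions(precision=4,suppress=True)
s=manip.state();print(s["tool_pos"],s["tool_rot"],s["contact_force"],s["time"],s["gripper_width"])
f=manip.grab_frame("wrist");pickle.dump(f,open("w4.pkl","wb"));cv2.imwrite("pics/w4.png",f["img"])
# gold contacts of the packs, at pack top z=.124, in w1-like views
for n in("w3","w4"):
    f=pickle.load(open(n+".pkl","rb"));h=cv2.cvtColor(f["img"],cv2.COLOR_BGR2HSV)
    m=cv2.inRange(h,(22,120,120),(38,255,255));k,l,st,ce=cv2.connectedComponentsWithStats(m)
    for i in range(1,k):
        if st[i,4]>15: print(n,ce[i],st[i,4],onz(f,*ce[i],.124))
E
```

```text
[ 0.4861 -0.0099  0.1674] [-0.0025  0.639   0.7692 -0.0014] [-0.987  -0.0405  0.0843] 7.55 0.9965349170975554
w3 [366.8593   7.9849] 199 [0.482  0.0105]
w3 [365.1632  30.0474] 190 [ 0.4845 -0.0033]
w3 [363.2561  54.4207] 164 [ 0.4875 -0.0193]
w3 [361.4248  74.549 ] 153 [ 0.4898 -0.033 ]
w3 [128.5882 184.8529] 34 [ 0.3154 -0.1527]
w3 [301.9512 306.9268] 41 [ 0.4872 -0.246 ]
w3 [299.6765 316.9706] 34 [ 0.4873 -0.2578]
w3 [297.7333 328.2333] 30 [ 0.4881 -0.2714]
w3 [351.7158 346.1963] 922 [ 0.5476 -0.2832]
w3 [295.3235 337.9706] 34 [ 0.4881 -0.2835]
w3 [194.1525 366.2373] 59 [ 0.3895 -0.3381]
w4 [ 52.  319.5] 34 [ 0.3477 -0.0845]
```

View pics/w4.png

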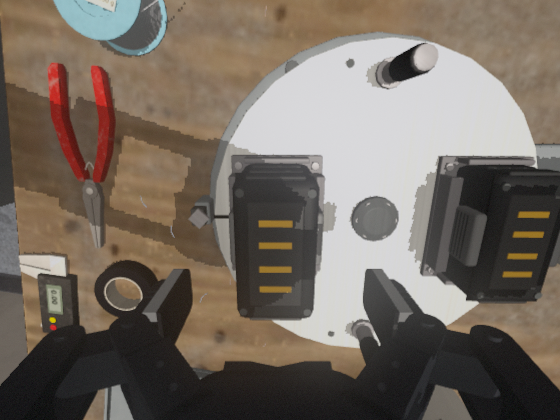

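The wrist view shows the pack centred between the fingers: pack mid column about 276, finger mid about 278. The gold contacts give its centre as (0.486,-0.011), which matches the TCP. I'll descend and squeeze.

Call:
move_arm([
  [0,0,1,0,0,0,1],
  [-0.1,0,2,0,0,0,1],
  [-0.1,0,2,0,0,0,1],
  [0,0,1.8,0,0,0,1],
  [0,0,1,0,0,0,1],
  [0,0,0,0,0,0,0.8],
  [0,0,0,0,0,0,0.6],
  [0,0,0,0,0,0,0.4],
  [0,0,0,0,0,0,0.1],
  [0,0,0,0,0,0,-0.3],
  [0,0,0,0,0,0,-1],
  [0,0,0,0,0,0,-1],
  [0,0,0,0,0,0,-1],
])

```text
time: 8.68
tool_pos: [0.4869, -0.0135, 0.0961]
tool_rot: [-0.001, 0.639, 0.769, -0.002]
contact_force: [-19.0, -3.1, 19.6]
gripper_width: 0.599
grasp_force: 64.2
```

Call:
move_arm([
  [0,0,0,0,0,0,-1],
  [0,0,-0.3,0,0,0,-1],
  [0,0,-0.5,0,0,0,-1],
  [0,0,-0.5,0,0,0,-1],
  [0,0,0,0,0,0,-1],
])

```text
time: 9.1
tool_pos: [0.4867, -0.0126, 0.1055]
tool_rot: [-0.001, 0.639, 0.769, -0.001]
contact_force: [-6.6, -1.5, -2.9]
gripper_width: 0.602
grasp_force: 65.3
```

Call:
move_arm([
  [0,0,-0.8,0,0,0,-1],
  [0,0,-1.5,0,0,0,-1],
  [0,0,-2,0,0,0,-1],
  [0,0,-2,0,0,0,-1],
  [0,0,-1.5,0,0,0,-1],
  [0,0,-0.7,0,0,0,-1],
  [0,0,0,0,0,0,-1],
])

```text
time: 9.68
tool_pos: [0.4899, -0.0128, 0.1936]
tool_rot: [0.003, 0.639, 0.769, 0.002]
contact_force: [-0.0, 0.9, -5.7]
gripper_width: 0.604
grasp_force: 65.3
```

```bash
python3 - <<'E'
from h import *
from plant import manip
np.set_printoptions(precision=4,suppress=True)
s=manip.state();print(s["tool_pos"],s["tool_rot"],s["contact_force"],s["time"],s["gripper_width"])
f=manip.grab_frame("wrist");pickle.dump(f,open("w5.pkl","wb"));g=cv2.cvtColor(f["img"],cv2.COLOR_BGR2GRAY)
# index line search: project points along a radius 0.13 at several angles
C=np.array([.5692,.0037]);out=[]
for r in (.126,.131,.135):
    a=np.arange(182,200,.25);uv=np.array([proj(f,[*(C+r*np.array([np.cos(np.radians(x)),np.sin(np.radians(x))])),.044]) for x in a])
    val=cv2.remap(g,uv[:,0].astype(np.float32),uv[:,1].astype(np.float32),1).ravel()
    j=val.argmin();w=np.clip(170-val.astype(float),0,None);print(r,a[j],val[j],np.median(val),(w*a).sum()/w.sum(),uv[j])
# contacts in hand and flat pack
h=cv2.cvtColor(f["img"],cv2.COLOR_BGR2HSV);m=cv2.inRange(h,(12,110,110),(38,255,255));k,l,st,ce=cv2.connectedComponentsWithStats(m)
print([(ce[i].round(1),st[i,4]) for i in range(1,k) if st[i,4]>60])
# tray rib etc in top0
E
```

```text
[ 0.4899 -0.0128  0.1936] [0.0028 0.6392 0.769  0.0018] [-0.0427  0.9266 -5.7084] 9.6833 0.604471782246847
0.126 194.5 35 38.5 190.93846153846152 [229.086  213.4323]
0.131 188.0 34 38.0 192.1675925925926 [222.8669 198.8519]
0.135 188.5 35 38.0 192.23324144844005 [218.6644 199.8829]
[(array([339.7,   9.7]), np.int32(279)), (array([497.9, 197.8]), np.int32(144)), (array([493.9, 215.9]), np.int32(138)), (array([131.5, 238.7]), np.int32(110)), (array([489.5, 235. ]), np.int32(128)), (array([179.5, 250.2]), np.int32(67)), (array([485.6, 252. ]), np.int32(127)), (array([184. , 267.8]), np.int32(143)), (array([277.5, 279.5]), np.int32(560)), (array([175.2, 284.4]), np.int32(209)), (array([277.4, 313.4]), np.int32(531)), (array([277.8, 348.2]), np.int32(481)), (array([ 49.9, 356.7]), np.int32(93))]
```

Call:
move_arm([
  [-0.8,-0.5,0,0,0,0,-1],
  [-1.6,-1.0,0,0,0,0,-1],
  [-2.4,-1.5,0,0,0,0,-1],
  [-2.8,-1.7,0,0,0,0,-1],
  [-2.8,-1.7,0,0,0,0,-1],
  [-2.8,-1.7,0,0,0,0,-1],
  [-2.8,-1.7,0,0,0,0,-1],
  [-2.8,-1.8,0,0,0,0,-1],
  [-2.6,-1.7,0,0,0,0,-1],
  [-2.0,-1.3,0,0,0,0,-1],
  [-1.4,-0.9,0,0,0,0,-1],
  [-0.8,-0.4,0,0,0,0,-1],
  [-0.3,-0.2,0,0,0,2,-1],
  [0,0,0,0,0,4,-1],
  [0,0,0,0,0,4,-1],
  [0,0,0,0,0,2,-1],
  [0,0,0,0,0,0,-1],
  [0,0,0,0,0,0,-1],
])

```text
time: 11.23
tool_pos: [0.3766, -0.2961, 0.1893]
tool_rot: [-0.001, 0.716, 0.698, 0.0]
contact_force: [-0.0, -0.0, -5.4]
gripper_width: 0.602
grasp_force: 65.3
```

```bash
python3 - <<'E'
from h import *
from plant import manip
np.set_printoptions(precision=4,suppress=True)
s=manip.state();w=s["tool_rot"];print(s["tool_pos"],w,np.degrees(2*np.arctan2(w[2],w[1]))-90,s["contact_force"],s["time"],s["gripper_width"])
f=manip.grab_frame("wrist");pickle.dump(f,open("w6.pkl","wb"));cv2.imwrite("pics/w6.png",f["img"])
g=cv2.cvtColor(f["img"],cv2.COLOR_BGR2GRAY)
for n,p in dict(tip=[.4281,-.0232,.043],hub=[.5695,.004,.0455],).items(): print(n,proj(f,p))
th=np.radians(-1.66);t0=np.array([.4364,-.2988]);R=np.array([[np.cos(th),-np.sin(th)],[np.sin(th),np.cos(th)]])
for q in [(-.116,.063),(.116,.063),(.0,.063),(-.116,-.063)]: print(q,proj(f,[*(t0+R@q),.014]))
print("bay",t0+R@[-.057,0])
E
```

```text
[ 0.3766 -0.2961  0.1893] [-0.0009  0.7157  0.6984  0.0001] -1.3983747084074167 [-0.0147 -0.0494 -5.4213] 11.2333 0.6020919486162549
tip [ 343.2937 -185.2489]
hub [ 570.3543 -255.3299]
(-0.116, 0.063) [219.6535 138.5855]
(0.116, 0.063) [456.61   139.6102]
(0.0, 0.063) [338.1916 139.0981]
(-0.116, -0.063) [225.8247 256.1189]
bay [ 0.3794 -0.2971]
```

```bash
python3 - <<'E'
from h import *
np.set_printoptions(precision=4,suppress=True)
f=pickle.load(open("w6.pkl","rb"));h=cv2.cvtColor(f["img"],cv2.COLOR_BGR2HSV)
m=cv2.inRange(h,(0,0,90),(180,45,235));m=cv2.morphologyEx(m,cv2.MORPH_OPEN,np.ones((3,3)))
for u in (240,270,300,330,400): 
    c=np.where(m[80:200,u])[0]+80; print(u,c[:1],c[-1:],len(c))
for v in (150,165,180,195): 
    c=np.where(m[v,180:480])[0]+180; print("row",v,c[:1],c[-1:],len(c))
E
```

```text
240 [139] [191] 40
270 [139] [191] 43
300 [139] [191] 42
330 [139] [190] 52
400 [139] [199] 49
row 150 [222] [455] 234
row 165 [223] [455] 201
row 180 [224] [451] 182
row 195 [334] [450] 75
```

Call:
move_arm([
  [-0.1,0.28,0.5,0,0,0,-1],
  [0,0,1,0,0,0,-1],
  [0,0,2,0,0,0,-1],
  [0,0,2,0,0,0,-1],
  [0,0,2,0,0,0,-1],
  [0,0,2,0,0,0,-1],
  [0,0,1.5,0,0,0,-1],
  [0,0,1,0,0,0,-1],
  [0,0,0.6,0,0,0,-1],
  [0,0,0.4,0,0,0,-1],
  [0,0,0,0,0,0,-1],
  [0,0,0,0,0,0,-1],
])

```text
time: 12.28
tool_pos: [0.3801, -0.2982, 0.061]
tool_rot: [0.001, 0.716, 0.698, -0.0]
contact_force: [0.4, -0.2, -5.6]
gripper_width: 0.6
grasp_force: 65.3
```

Call:
move_arm([
  [0,0,0.3,0,0,0,-1],
  [0,0,0.3,0,0,0,-1],
  [0,0,0.15,0,0,0,-1],
  [0,0,0.1,0,0,0,-1],
  [0,0,0.1,0,0,0,-1],
  [0,0,0,0,0,0,-1],
  [0,0,0,0,0,0,-1],
])

```text
time: 12.87
tool_pos: [0.3796, -0.2978, 0.0508]
tool_rot: [-0.0, 0.716, 0.698, 0.0]
contact_force: [-0.2, -0.1, -6.0]
gripper_width: 0.6
grasp_force: 65.3
```

Call:
move_arm([
  [0,0,0.08,0,0,0,-1],
  [0,0,0.08,0,0,0,-1],
  [0,0,0.08,0,0,0,-1],
  [0,0,0,0,0,0,-1],
  [0,0,0,0,0,0,-1],
])

```text
time: 13.28
tool_pos: [0.3799, -0.298, 0.0501]
tool_rot: [-0.0, 0.716, 0.698, -0.0]
contact_force: [-4.6, 4.7, 7.3]
gripper_width: 0.602
grasp_force: 66.6
```

Call:
move_arm([
  [0,0,-0.05,0,0,0,0.1],
  [0,0,0,0,0,0,0.3],
  [0,0,0,0,0,0,0.5],
  [0,0,0,0,0,0,0.7],
  [0,0,0,0,0,0,0.9],
  [0,0,0,0,0,0,1],
  [0,0,0,0,0,0,1],
  [0,0,0,0,0,0,1],
])

```text
time: 13.95
tool_pos: [0.38, -0.2982, 0.0494]
tool_rot: [0.001, 0.716, 0.698, -0.0]
contact_force: [-0.9, 0.3, 0.1]
gripper_width: 1.004
grasp_force: 0.0
```

Call:
move_arm([
  [0,0,-1,0,0,0,1],
  [0,0,-2,0,0,0,1],
  [0,0,-3,0,0,0,1],
  [0,0,-4,0,0,0,1],
  [0,0,-4,0,0,0,1],
  [0,0,-4,0,0,0,1],
  [1,0.5,-2,0,0,0,1],
  [3,1.2,0,0,0,-3,1],
  [4,1.5,0,0,0,-5,1],
  [4,1.5,0,0,0,-4,1],
  [2,1.5,0,0,0,0,1],
  [0,0,0,0,0,0,1],
  [0,0,0,0,0,0,1],
])

```text
time: 15.03
tool_pos: [0.4328, -0.155, 0.2498]
tool_rot: [0.001, 0.638, 0.77, -0.0]
contact_force: [-0.0, -0.0, 0.4]
gripper_width: 0.999
grasp_force: 0.0
```

```bash
python3 - <<'E'
from h import *
from plant import manip
np.set_printoptions(precision=4,suppress=True)
s=manip.state();print(s["tool_pos"],s["tool_rot"],s["time"])
f=manip.grab_frame("wrist");pickle.dump(f,open("w7.pkl","wb"));T=manip.grab_frame("top");pickle.dump(T,open("top2.pkl","wb"))
p=proj(f,[.433,-.022,.044]);print(p)
u,v=p.astype(int);v0=max(0,v-40)
a=cv2.resize(f["img"][v0:v0+80,u-40:u+40],(400,400),interpolation=cv2.INTER_CUBIC);print(u-40,v0)
b=cv2.resize(f["img"],(400,300),interpolation=cv2.INTER_AREA)
c=cv2.resize(T["img"][140:300,210:440],(400,278),interpolation=cv2.INTER_CUBIC)
d=np.zeros((600,800,3),np.uint8);d[:400,:400]=a;d[:300,400:]=b;d[300:578,400:]=c;cv2.imwrite("pics/fin.png",d)
E
```

```text
[ 0.4328 -0.155   0.2498] [ 0.0007  0.6382  0.7699 -0.0001] 15.0333
[300.9217  66.2025]
260 26
```

View pics/fin.png

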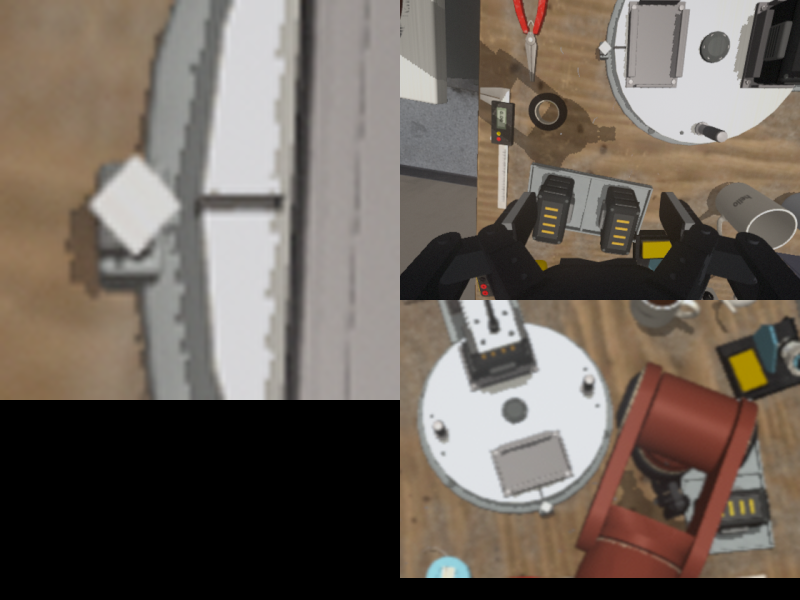

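The final pictures show the pack upright in the near bay and the cradle empty. The index line at crop row 202 meets the pointer tip at row 205, which is about 0.6 px or 0.6 mm.

```bash
python3 -c "
from plant import manip
print(manip.job_done())"
```

```text
the job is handed in; nothing more can be done
None
```

The job is handed in at about 15 s of the 64 s allowed: the dial's index line meets the pointer to within about 0.6 mm, the flat pack is under the probe head, and the tall pack stands upright in the tray's near bay.

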